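# Pump up the vacuum holder and ready the varnish brush

### The arm

A 7-joint arm with a two-finger parallel gripper is mounted at the origin on the work surface. World frame = base frame: x ahead of the robot, y to its left, z up, the work surface at z = 0. Lengths are in m, angles in rad, forces in N, time in s.
With the tool pointing down it reaches from about 0.425 to 0.8 m from the base axis. Payload 8.3 kg.
Tool frame: the origin (TCP) lies at the very end of the fingers, on their centre line; the grasp point (between the pads) lies 19 mm behind it; z points along the fingers, y is the line along which they close (so a half turn about z gives the same grasp; the last joint's range is limited). The gripper opens to 85 mm and grips with 20 to 120 N. Pads are 22 mm wide; open, the fingers measure 114 mm over their backs; the gripper's body (76 mm by 85 mm) begins 54 mm behind the grasp point. The pads swing forward as they close: fully open they stand 13 mm farther back than shut.
Start: joints at [-1.34, 0.383, 0.016, 1.37, -0.006, 1.388, -0.046], TCP at [0.181, 0.598, 0.231] pointing down, gripper open.
Joint ranges: [-2.95, 2.95], [-0.25, 2.06], [-1.52, 1.56], [0.18, 2.33], [-1.44, 4.58], [0.02, 2.06], [-3.01, 3.01]. Speed limits (rad/s): [2.39, 2.39, 3.01, 3.01, 3.14, 3.14, 3.14].

### API

Orientations are given as a unit quaternion [x, y, z, w].
In Python, from plant import telemetry, camera, camera_params, env gives the robot as it stands.
- The arm moves only by the tool jog_arm, never from a script. Its arguments are lists of equal length, an entry for each row: "twist": the turn, a rotation vector about the tool's x, y, z in rad, a list of three; "linear": the shift along the tool's x, y, z in m, a list of three; "jaw": the opening, from 0 (shut) to 1 (fully open). In form: {"twist": [[rx, ry, rz], ...], "linear": [[x, y, z], ...], "jaw": [jaw, ...]}. A call has 1 to 8 rows; each row is the pose to reach, as a shift and turn from the pose commanded when the call began, along the tool's axes at that moment; what a row does not reach only later rows make up. A row lasts 1/8 s, in which the tool goes at most 62.5 mm and 10.7 degrees, less where a joint would pass 70% of its speed; a pose out of reach is approached as far as the arm can. A call with a gripper value outside its range is refused whole. The fingers move at their own pace and stop on an object; the grip force is fixed at half the most. Time passes only in rows, so rows that repeat a pose let the fingers close. It gives the time, the measured TCP pose, the force, the opening and the grip force at its end, in the units of the state.
- telemetry.read_state(): the state, without advancing time (a new reading comes with each control period).
- camera(name): name is "scene" or "top" or "wrist"; returns the picture (480x640x3 uint8, blue, green, red); there is no depth.
- camera_params(name): a dict with "fx", "fy", "cx", "cy" (pixels), "R" (3x3) and "t" (3): a world point X has camera coordinates R X + t. Camera axes: x right, y down, z forward; pixel columns grow to the right and rows downward; lengths in m; the calibration is good to about 2 mm. The wrist camera is an equidistant fisheye: a pixel r from the principal point sees the ray r / f radians off the axis. A picture is of the moment at which its call begins: read the wrist's pose just before it. camera_params takes no time and is no camera call; for the wrist camera it gives the pose at the moment of the call.
- env.finish_job(): hands the job in; it is judged then, once.
The state is a dict: "clock": time; "joint_pos": joint angles; "joint_velocities": joint speeds; "joint_torque": joint torques, N m; "tool_pos": TCP position; "tool_rot": TCP orientation; "wrist_force": force on the tool from outside, world axes, zero at the start; "moment": the same for the moment, N m; "gripper_width": finger opening in m; "grip_force": force on a finger pad.
Only numpy, scipy, OpenCV 4.12 (cv2) and the standard library are available. Lean on these libraries where they do the work, as an engineer would, in place of code of your own. Each camera call takes 0.05 s, during which the arm holds its last target. There are 200 camera calls.

### The job

Pump the yellow hand lever of the vacuum work-holder through three full strokes, each fully down and fully back up, so that the deck is held fast. Then draw the red-handled brush up out of the brush block and turn it to a slant half-way between upright and level, with its bristle end lowest, over the striped deck and about 10 cm above it, ready to varnish. Finish while still holding it there, still and touching nothing else, with the lever up; leave the other two brushes in their slots and do not disturb the other things on the table.

Things in the scene. Friction and masses are not known exactly. Their poses are not given: they have to be found in the camera images.
- brush_red_grip (a point): handle centre of the RED-handled flat brush (80 g), standing bristles-down in a slot of the brush block. 180 mm long; own z runs from bristles to handle end. This point is 135 mm from the bristle end, 45 mm below the handle's end. Straight flat-sided handle, 20 mm (own y) x 14 mm (own x), 98 to 180 mm from the bristle end; bristles and metal collar 47 mm (y) x 15 mm (x).
- brush_red_tip (a point): centre of the bristle end of the red brush (its lower end as it stands), 135 mm below the handle centre along the brush.
- brush_red: the whole red brush; origin at the centre of its bristle end, z towards the handle end, y across the width of the bristles, x across their thickness.
- brush_blue_grip (a point): the same point of the blue-handled brush of the same size (leave alone).
- brush_wood_grip (a point): the same point of the bare-wood-handled brush of the same size (leave alone).
- brush_block: fixed plywood brush block, 62 (x) x 250 (y) x 80 (z) mm, origin at the centre of its underside. Three upright slots in its top, in a row 80 mm apart along its y, each 55 mm (y) x 22 mm (x) and 65 mm deep (floor 15 mm above the table); one brush loose in each, in any order, bristle width along the block's y.
- deck_top (a point): centre of the upper face of the striped light-wood cruiser-board deck, 112 mm above the table. The deck is flat, 560 mm long along this frame's y and 150 mm wide along x, with round ends; fixed on two suction pods.
- fixture: the fixed vacuum work-holder: deck, pods, pipe and the green hand pump on the robot's side. Origin on the table below the deck centre; axes as the deck's.
- pump_lever (a joint): hand pump lever, rad: 0 fully up (sprung rest, sloping 0.40 rad up from its hinge), 0.55 fully down against its stop (0.15 rad below level). Pushing at the yellow handle takes about 2 N at the top, 9 N at the bottom; it springs back up by itself when the push is withdrawn.
- pump_grip (a point): middle of the upper face of the lever's yellow handle (36 mm wide, 85 mm long, 18 mm thick); push down here. It moves on an arc about the hinge.
- pump_hinge (a point): centre of the lever's hinge, 90 mm above the table; hinge axis along the fixture's x, the lever extends from here along the fixture's -y. The handle's upper-face middle is 150 mm away along the lever.
- varnish_tin: closed varnish tin with green label, 90 mm across, 115 mm tall; origin at the centre of its underside. Bystander.
- hardener_jar: small closed jar, 60 mm across, 85 mm tall; origin at the centre of its underside. Bystander.
- tape_roll: flat blue roll of tape, 80 mm across, 25 mm tall; origin at the centre of its underside. Bystander.
- sanding_block: cork sanding block, 70 x 110 x 33 mm; origin at the centre of its underside. Bystander.
- scraper: long flat scraper/spatula lying on the table. Bystander.

How it is judged:
By the outcome, as a careful person would: the job done as asked, in the order asked, and still so for the second after the job is handed in, while the arm keeps its last pose, push and grip.
It also fails if it takes over 61 s, if anything falls off the work surface, if the arm or the gripper's body presses on something with over 40 N, if the wrist force passes 120 N, or if a joint passes its speed limit or range.

## Working session

There is one attempt and no reset: what is moved stays moved. The work goes in short steps, Python scripts to look and compute and a tool call to move; the robot and the scene stay as the last step left them, time stands still between calls to the robot, and variables do not carry over. Pictures are saved under pics/ and viewed, at most 10 in all, crops included, and the job is handed in when it is done.

Besides the shell and the picture viewer there is one more tool, called after "Call:" as a command line: name --argument value ..., lists and objects as JSON in quotes. jog_arm: Moves the arm, as the interface text tells. Its arguments: {"type":"object","properties":{"twist":{"type":"array"},"linear":{"type":"array"},"jaw":{"type":"array"}},"required":["twist","linear","jaw"]}

```bash
ls; mkdir -p pics
python3 - <<'E'
from plant import telemetry, camera, camera_params
import cv2
s=telemetry.read_state()
for k,v in s.items(): print(k,v)
for n in ("scene","top"):
    cv2.imwrite(f"pics/{n}0.png",camera(n)); print(n,camera_params(n))
E
```

```text
pics
clock 0.0
joint_pos [-1.33986931  0.38427351  0.01641354  1.37116886 -0.0063222   1.38819071
 -0.04648597]
joint_velocities [ 0.00072253  0.00060105 -0.00147353 -0.00233876 -0.00176405 -0.00115587
  0.00105048]
joint_torque [ 9.31396085e-05 -6.27595210e+01  8.44775308e-01 -3.71824157e+01
  1.68071495e-02  1.41711632e-02 -4.68845784e-06]
tool_pos [0.18084491 0.59773538 0.23025048]
tool_rot [ 1.46367252e-01  9.89229820e-01 -9.86925874e-04 -1.30498822e-04]
wrist_force [ 0.16711375 -0.20377555  0.01080367]
moment [ 0.00532786  0.03840681 -0.02538826]
grip_force 0.0
gripper_width 0.085268891503733
scene {'fx': 443.8537557061285, 'fy': 443.8537557061285, 'cx': 313.9724803469883, 'cy': 242.0869110810028, 'R': array([[-0.40922886,  0.91228763,  0.01621785],
       [ 0.70251262,  0.32637181, -0.6324219 ],
       [-0.58224373, -0.24741205, -0.77445433]]), 't': array([ 0.28359472, -0.2662309 ,  1.48410044])}
top {'fx': 580.2931948437673, 'fy': 580.2931948437673, 'cx': 336.9011599541033, 'cy': 238.3628883751445, 'R': array([[-0.00261383, -0.99999318, -0.00260962],
       [-0.99710846,  0.00280447, -0.07593975],
       [ 0.07594655,  0.00240358, -0.99710899]]), 't': array([-0.04882358,  0.51394446,  1.50588698])}
```

View pics/scene0.png

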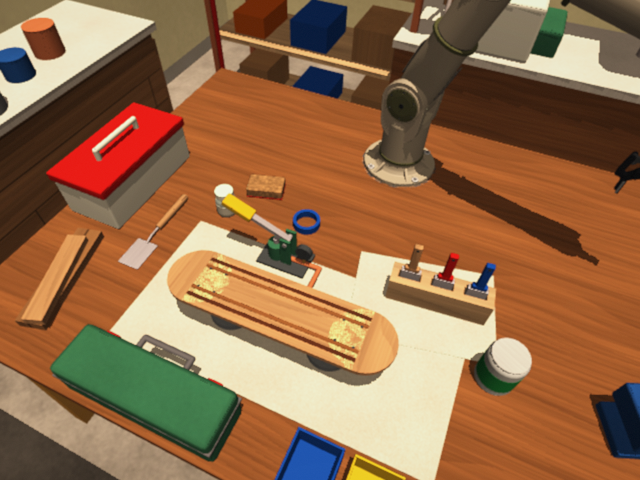

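View pics/top0.png

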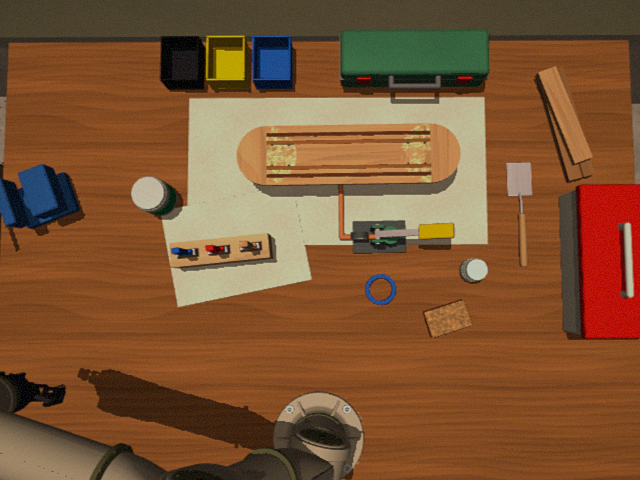

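The scene view shows the yellow handle at (238,207), the red brush at (450,267) between wood (416,260) and blue (486,278), and the deck around (285,310). The top view shows the handle at (436,231), the red brush at (217,248), the deck centre at (348,155), and a clear path from the arm at left.

```bash
cat > h.py <<'E'
import numpy as np, cv2
from plant import telemetry, camera, camera_params
from scipy.spatial.transform import Rotation as Rot
def ray(n,u,v):
    p=camera_params(n); R,t=p["R"],p["t"]
    d=R.T@np.array([(u-p["cx"])/p["fx"],(v-p["cy"])/p["fy"],1]); return -R.T@t,d
def plane(n,u,v,z):
    c,d=ray(n,u,v); return c+d*(z-c[2])/d[2]
def tri(a,b):
    (c1,d1),(c2,d2)=ray(*a),ray(*b)
    s=np.linalg.lstsq(np.c_[d1,-d2],c2-c1,rcond=None)[0]
    p,q=c1+s[0]*d1,c2+s[1]*d2; return (p+q)/2,np.linalg.norm(p-q)
def mask(im,lo,hi,box):
    h=cv2.cvtColor(im,cv2.COLOR_BGR2HSV); m=cv2.inRange(h,np.array(lo),np.array(hi))
    k=np.zeros_like(m); x0,y0,x1,y1=box; k[y0:y1,x0:x1]=m[y0:y1,x0:x1]
    return k
def blob(m):
    c=max(cv2.findContours(m,cv2.RETR_EXTERNAL,cv2.CHAIN_APPROX_NONE)[0],key=cv2.contourArea)
    return c,cv2.minAreaRect(c)
E
python3 - <<'E'
from h import *
np.set_printoptions(precision=4,suppress=True)
T=cv2.imread("pics/top0.png");S=cv2.imread("pics/scene0.png")
yt=blob(mask(T,(20,150,90),(35,255,255),(400,210,470,250)));ys=blob(mask(S,(20,150,90),(35,255,255),(210,180,270,230)))
print(yt[1],ys[1]); 
print("yellow plane", plane("top",*yt[1][0],.148),plane("scene",*ys[1][0],.148)); print(tri(("top",*yt[1][0]),("scene",*ys[1][0])))
for n,im,b in(("top",T,(190,230,240,265)),("scene",S,(435,245,470,285))):
    m=mask(im,(0,170,70),(6,255,255),b)|mask(im,(174,170,70),(180,255,255),b)
    c,r=blob(m); x,y,w,h=cv2.boundingRect(c); print(n,"red",r,(x,y,w,h))
    cc=c[:,0]; 
    if n=="scene":
        top=cc[cc[:,1]<y+4].mean(0);print("toppt",top,plane(n,*top,.195), "ctr z.15",plane(n,*r[0],.154))
    else: print("ctr z.155",plane(n,*r[0],.155),"left/right at .195",plane(n,x,y+h/2,.195),plane(n,x+w,y+h/2,.195))
# deck: by colour
m=mask(T,(8,40,90),(22,220,255),(230,115,470,195)); c,r=blob(m); print("deck",r)
for p in cv2.boxPoints(r): print(plane("top",*p,.112))
print("deckc",plane("top",*r[0],.112))
# block top
m=mask(T,(8,60,90),(22,200,255),(160,225,280,275)); c,r=blob(m); print("block",r)
for p in cv2.boxPoints(r): print(plane("top",*p,.08))
for n,im,f,q in(("top",T,"t",(160,225,120,50)),("scene",S,"s",(380,230,120,95))):
    x,y,w,h=q; cv2.imwrite(f"pics/c{f}.png",cv2.resize(im[y:y+h,x:x+w],None,fx=5,fy=5,interpolation=cv2.INTER_CUBIC))
a=cv2.imread("pics/ct.png");b=cv2.imread("pics/cs.png");cv2.imwrite("pics/crop.png",cv2.resize(np.vstack([a,b]),None,fx=.8,fy=.8))
E
```

```text
((436.0046081542969, 230.5830841064453), (14.47767448425293, 34.66876220703125), 86.8201675415039) ((237.92308044433594, 206.61537170410156), (33.83671188354492, 13.867504119873047), 33.690067291259766)
yellow plane [ 0.5221 -0.2892  0.148 ] [ 0.5194 -0.2946  0.148 ]
(array([ 0.5225, -0.2901,  0.1527]), np.float64(0.003595260303601048))
top red ((209.5, 247.5), (5.0, 7.0), 90.0) (206, 245, 8, 6)
ctr z.155 [0.4824 0.2544 0.155 ] left/right at .195 [0.4788 0.2536 0.195 ] [0.4788 0.235  0.195 ]
scene red ((448.0943603515625, 265.6698303222656), (14.834939002990723, 28.15891456604004), 15.94539737701416) (438, 253, 21, 28)
toppt [454.     254.0769] [0.4792 0.2443 0.195 ] ctr z.15 [0.4826 0.242  0.154 ]
deck ((351.0, 157.0), (74.0, 230.0), 90.0)
[0.8053 0.2019 0.112 ]
[ 0.8034 -0.3748  0.112 ]
[ 0.6163 -0.3711  0.112 ]
[0.618  0.1999 0.112 ]
deckc [ 0.7103 -0.0862  0.112 ]
block ((215.0, 249.5), (49.0, 110.0), 90.0)
[0.5444 0.3972 0.08  ]
[0.5436 0.1188 0.08  ]
[0.4199 0.118  0.08  ]
[0.4206 0.3946 0.08  ]
```

View pics/crop.png

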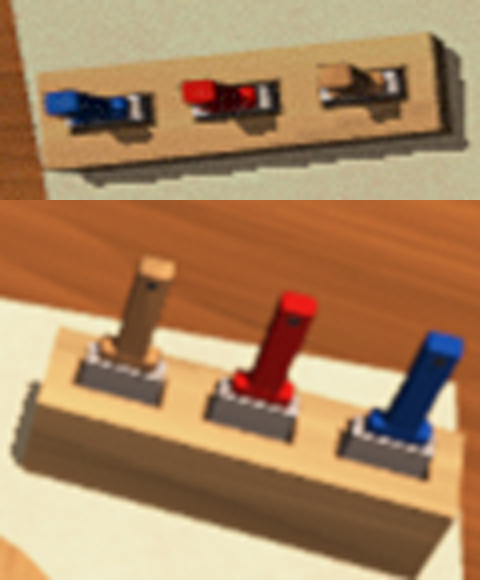

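Blow-up: the three brushes stand upright in order wood, red and blue, and the block is yawed about +5.5°. The red brush is at about (0.48, 0.244), the lever handle at about (0.522, −0.29, 0.15), and the deck centre at about (0.71, −0.087). I'll move now, swinging out over the block with the fingers shut.

Call:
jog_arm --twist '[[0,0,0.147],[0,0,0.294],[0,0,0.441],[0,0,0.588],[0,0,0.735],[0,0,0.882],[0,0,1.03],[0,0,1.178]]' --linear '[[-0.046,-0.032,-0.01],[-0.092,-0.064,-0.02],[-0.138,-0.096,-0.03],[-0.184,-0.127,-0.04],[-0.23,-0.159,-0.05],[-0.276,-0.19,-0.06],[-0.322,-0.222,-0.06],[-0.368,-0.254,-0.06]]' --jaw '[0,0,0,0,0,0,0,0]'

```text
clock: 1.1
tool_pos: [0.4604, 0.2469, 0.2912]
tool_rot: [0.673, 0.74, -0.0, -0.0]
wrist_force: [0.0, 0.9, 0.8]
gripper_width: -0.0001
grip_force: 0.0
```

Call:
jog_arm --twist '[[0,0,0],[0,0,0],[0,0,0],[0,0,0],[0,0,0],[0,0,0],[0,0,0],[0,0,0]]' --linear '[[-0.06,0.001,0],[-0.12,0.002,0],[-0.18,0.003,0],[-0.24,0.004,0],[-0.3,0.006,0],[-0.36,0.007,0.02],[-0.42,0.008,0.035],[-0.48,0.01,0.05]]' --jaw '[0,0,0,0,0,0,0,0]'

```text
clock: 2.1
tool_pos: [0.517, -0.2296, 0.2407]
tool_rot: [0.671, 0.742, 0.0, -0.0]
wrist_force: [1.7, -0.2, 1.6]
gripper_width: -0.0003
grip_force: 0.0
```

Run:
```python
from h import *
p=camera_params("wrist");im=camera("wrist");cv2.imwrite("pics/w1.png",im)
print(p); print(telemetry.read_state()["tool_pos"])
```

```text
{'fx': 371.64829954431775, 'fy': 371.64829954431775, 'cx': 326.7442264884925, 'cy': 234.55184984604674, 'R': array([[ 9.95054790e-01,  9.93253271e-02, -6.67206326e-04],
       [ 9.54871541e-02, -9.54710499e-01,  2.81797917e-01],
       [ 2.73526814e-02, -2.80468076e-01, -9.59473548e-01]]), 't': array([-0.49244213, -0.30762055,  0.30951005])}
[ 0.51412018 -0.23852455  0.23830044]
```

View pics/w1.png

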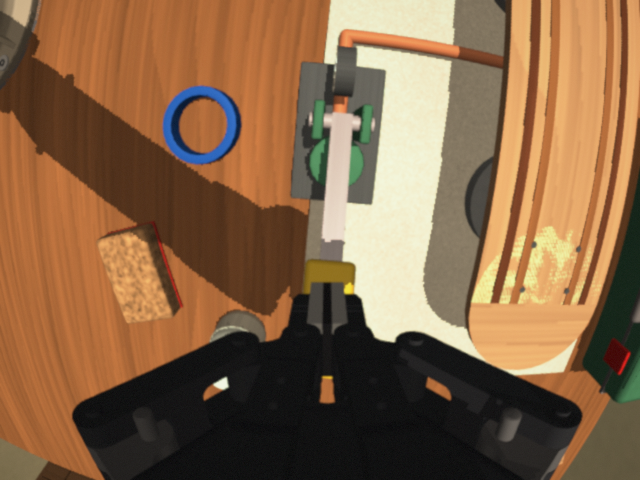

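The wrist view shows the hinge pins at (341,122), the lever bar running down to the yellow handle's near edge at (330,262), and the shut fingers above the handle.

```bash
cat >> h.py <<'E'
def wray(p,u,v):
    a=np.array([u-p["cx"],v-p["cy"]]); r=np.linalg.norm(a); th=r/p["fx"]
    d=np.r_[a/r*np.sin(th),np.cos(th)]; return -p["R"].T@p["t"],p["R"].T@d
def wplane(p,u,v,z):
    c,d=wray(p,u,v); return c+d*(z-c[2])/d[2]
E
python3 - <<'E'
from h import *
np.set_printoptions(precision=4,suppress=True)
p={'fx':371.648,'cx':326.744,'cy':234.552,'R':np.array([[ 9.95054790e-01,  9.93253271e-02, -6.67206326e-04],
       [ 9.54871541e-02, -9.54710499e-01,  2.81797917e-01],
       [ 2.73526814e-02, -2.80468076e-01, -9.59473548e-01]]),'t':np.array([-0.49244213, -0.30762055,  0.30951005])}
print("pins",wplane(p,313,120,.09),wplane(p,371,124,.09),"hinge",wplane(p,341.5,122,.09))
print("handle near edge",wplane(p,305,262,.135),wplane(p,354,265,.135),"mid",wplane(p,330,263,.135))
E
```

```text
pins [ 0.4994 -0.1524  0.09  ] [ 0.5447 -0.1507  0.09  ] hinge [ 0.5216 -0.1518  0.09  ]
handle near edge [ 0.5046 -0.2524  0.135 ] [ 0.5397 -0.2512  0.135 ] mid [ 0.5224 -0.2514  0.135 ]
```

Call:
jog_arm --twist '[[0,0,0],[0,0,0],[0,0,0],[0,0,0],[0,0,0],[0,0,0],[0,0,0],[0,0,0]]' --linear '[[-0.05,0.003,0.03],[-0.055,0.003,0.07],[-0.055,0.003,0.09],[-0.056,0.003,0.11],[-0.059,0.003,0.13],[-0.062,0.003,0.145],[-0.063,0.003,0.16],[-0.063,0.003,0.16]]' --jaw '[0,0,0,0,0,0,0,0]'

```text
clock: 3.15
tool_pos: [0.5263, -0.2896, 0.0811]
tool_rot: [0.671, 0.742, 0.0, -0.001]
wrist_force: [-3.3, 3.5, 11.1]
gripper_width: 0.0005
grip_force: 4.6
```

Run:
```python
from h import *
s=telemetry.read_state(); print(s["tool_pos"],s["wrist_force"],s["moment"])
```

```text
[ 0.52633878 -0.28959388  0.0811443 ] [-3.28143289  3.50219241 11.10457811] [0.86901071 0.81020727 0.01747884]
```

Call:
jog_arm --twist '[[0,0,0],[0,0,0],[0,0,0],[0,0,0]]' --linear '[[0,-0.003,0.005],[0,-0.003,0.01],[0,-0.003,0.015],[0,-0.003,0.015]]' --jaw '[0,0,0,0]'

```text
clock: 3.65
tool_pos: [0.5268, -0.2895, 0.0759]
tool_rot: [0.67, 0.742, 0.005, 0.002]
wrist_force: [-26.1, 23.9, 83.7]
gripper_width: 0.0001
grip_force: 38.9
```

Call:
jog_arm --twist '[[0,0,0],[0,0,0],[0,0,0],[0,0,0],[0,0,0],[0,0,0]]' --linear '[[0,0,-0.015],[0.004,0,-0.04],[0.008,0,-0.07],[0.008,0,-0.105],[0.008,0,-0.11],[0.008,0,-0.11]]' --jaw '[0,0,0,0,0,0]'

```text
clock: 4.4
tool_pos: [0.5226, -0.2824, 0.176]
tool_rot: [0.671, 0.741, 0.0, -0.0]
wrist_force: [-0.3, 0.1, -0.2]
gripper_width: 0.0001
grip_force: 0.0
```

Run:
```python
from h import *
s=telemetry.read_state(); print(s["tool_pos"],s["wrist_force"],s["moment"])
T=camera("top"); y=blob(mask(T,(20,150,90),(35,255,255),(400,210,470,250)))[1]; print(y)
cv2.imwrite("pics/s1.png",camera("scene")[130:310,140:380])
print(telemetry.read_state()["tool_pos"])
```

```text
[ 0.522616   -0.28241972  0.17595117] [-0.25527843  0.10338432 -0.20300112] [-0.00591756 -0.03664925 -0.03303705]
((420.0, 226.0), (2.0, 2.0), 90.0)
[ 0.52203653 -0.28225661  0.17496614]
```

View pics/s1.png

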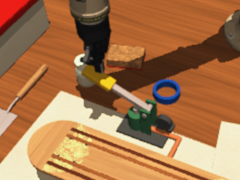

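Call:
jog_arm --twist '[[0,0,0],[0,0,0],[0,0,0],[0,0,0],[0,0,0],[0,0,0],[0,0,0]]' --linear '[[-0.008,0,0.025],[-0.011,0,0.05],[-0.015,0,0.075],[-0.018,0,0.095],[-0.018,0,0.102],[-0.018,0,0.107],[-0.018,0,0.107]]' --jaw '[0,0,0,0,0,0,0]'

```text
clock: 5.38
tool_pos: [0.5246, -0.2998, 0.0751]
tool_rot: [0.671, 0.741, 0.003, -0.001]
wrist_force: [-22.8, 20.4, 64.2]
gripper_width: 0.0003
grip_force: 30.1
```

Run:
```python
from h import *
cv2.imwrite("pics/s2.png",cv2.resize(camera("scene")[130:310,140:380],None,fx=2.5,fy=2.5))
s=telemetry.read_state(); print(s["tool_pos"],s["wrist_force"],s["moment"])
```

```text
[ 0.52461324 -0.29980384  0.07509104] [-22.75352767  19.32717998  64.23563237] [4.78242147 5.04800309 0.13847276]
```

View pics/s2.png

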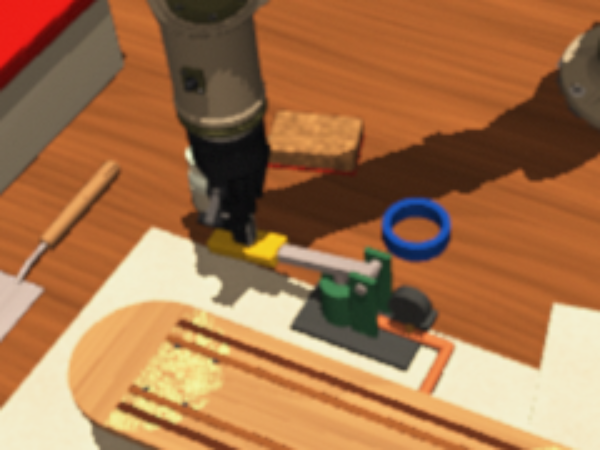

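The view shows the lever just below level and hard against its stop (64 N at z 0.075). I'll release it, then do the third stroke with a lighter push.

Call:
jog_arm --twist '[[0,0,0],[0,0,0],[0,0,0],[0,0,0],[0,0,0],[0,0,0],[0,0,0]]' --linear '[[0.002,0,-0.02],[0.005,0,-0.05],[0.01,0,-0.09],[0.012,0,-0.107],[0.012,0,-0.107],[0.012,0,-0.107],[0.012,0,-0.107]]' --jaw '[0,0,0,0,0,0,0]'

```text
clock: 6.3
tool_pos: [0.5224, -0.2885, 0.1746]
tool_rot: [0.671, 0.741, -0.001, -0.001]
wrist_force: [-0.2, 0.2, -0.6]
gripper_width: 0.0001
grip_force: 0.0
```

Call:
jog_arm --twist '[[0,0,0],[0,0,0],[0,0,0],[0,0,0],[0,0,0],[0,0,0],[0,0,0],[0,0,0]]' --linear '[[-0.002,0,0.025],[-0.005,0,0.05],[-0.009,0,0.075],[-0.012,0,0.095],[-0.012,0,0.1],[-0.012,0,0.105],[-0.012,0,0.105],[-0.012,0,0.105]]' --jaw '[0,0,0,0,0,0,0,0]'

```text
clock: 7.3
tool_pos: [0.5247, -0.3001, 0.0759]
tool_rot: [0.671, 0.741, 0.002, -0.0]
wrist_force: [-17.7, 14.9, 50.4]
gripper_width: -0.0
grip_force: 23.6
```

Call:
jog_arm --twist '[[0,0,0],[0,0,0],[0,0,0],[0,0,0],[0,0,0],[0,0,0],[0,0,0]]' --linear '[[0.002,0,-0.02],[0.005,0,-0.05],[0.01,0,-0.09],[0.012,0,-0.107],[0.012,0,-0.16],[0.012,0,-0.21],[0.012,0,-0.22]]' --jaw '[0,0,0,0,0.5,1,1]'

```text
clock: 8.18
tool_pos: [0.5237, -0.2899, 0.2938]
tool_rot: [0.671, 0.741, 0.0, 0.002]
wrist_force: [0.0, -0.7, 0.1]
gripper_width: 0.0544
grip_force: 0.0
```

Run:
```python
from h import *
s=telemetry.read_state(); print(s["tool_pos"])
cv2.imwrite("pics/s3.png",cv2.resize(camera("scene")[130:310,140:380],None,fx=2.5,fy=2.5))
im=camera("scene"); print(blob(mask(im,(20,150,90),(35,255,255),(210,180,270,230)))[1], telemetry.read_state()["tool_pos"])
```

```text
[ 0.5237272  -0.28987677  0.29384004]
((238.33148193359375, 206.76968383789062), (33.813934326171875, 14.09797191619873), 32.00538635253906) [ 0.52327894 -0.28911215  0.29131897]
```

Call:
jog_arm --twist '[[0,0,0],[0,0,0],[0,0,0],[0,0,0],[0,0,0],[0,0,0],[0,0,0],[0,0,0]]' --linear '[[0.055,0,0],[0.11,0,0],[0.165,-0.001,0],[0.22,-0.001,0],[0.275,-0.002,0],[0.33,-0.002,0],[0.385,-0.003,0],[0.42,-0.003,0]]' --jaw '[1,1,1,1,1,1,1,1]'

```text
clock: 9.28
tool_pos: [0.4767, 0.1321, 0.2887]
tool_rot: [0.67, 0.743, -0.002, -0.001]
wrist_force: [0.6, 0.7, -0.1]
gripper_width: 0.0853
grip_force: 0.0
```

Run:
```python
from h import *
camera("top");p=camera_params("wrist");im=camera("wrist");cv2.imwrite("pics/w2.png",im)
import pickle; pickle.dump(p,open("w2.pkl","wb")); s=telemetry.read_state(); print(s["tool_pos"],s["tool_rot"])
```

```text
[0.47644589 0.13404785 0.28839582] [ 0.6680692   0.74409549 -0.00197321 -0.00124835]
```

View pics/w2.png

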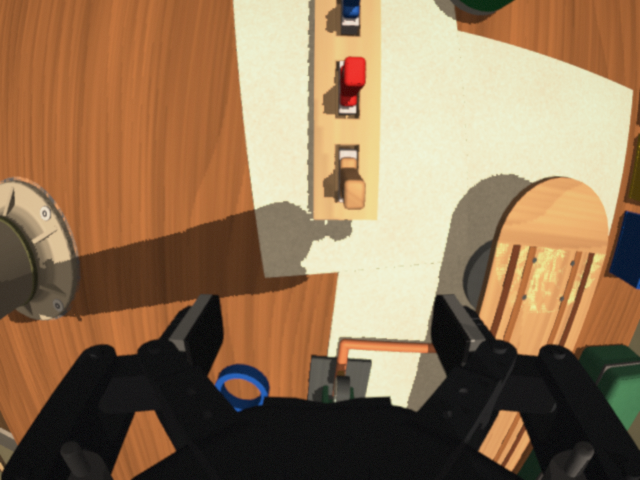

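The wrist view shows the red handle's end face at about (355,70), its foot at about (347,108), and the block edges parallel to the image's vertical, so the tool yaw matches the block.

Run:
```python
from h import *
import pickle
np.set_printoptions(precision=4,suppress=True)
p=pickle.load(open("w2.pkl","rb")); im=cv2.imread("pics/w2.png")
m=mask(im,(0,170,70),(6,255,255),(320,40,390,130))|mask(im,(174,170,70),(180,255,255),(320,40,390,130))
c,r=blob(m); print(r,cv2.boundingRect(c))
for y in (58,62,68,74,80,88,95,102,108): 
    k=np.where(m[y])[0]; print(y,k.min() if len(k) else 0,k.max() if len(k) else 0)
for q in ((355,70),): print("top",wplane(p,*q,.195))
print("foot",wplane(p,347,110,.11))
for a,b in ((312,60),(314,215),(381,60),(378,215)): print("block edge",wplane(p,a,b,.08))
```

```text
((352.5, 81.0), (48.0, 23.0), 90.0) (341, 57, 24, 49)
58 346 363
62 345 364
68 341 364
74 341 364
80 341 364
88 341 359
95 341 356
102 341 356
108 0 0
top [0.4821 0.2475 0.195 ]
foot [0.4835 0.2259 0.11  ]
block edge [0.4474 0.2717 0.08  ]
block edge [0.4647 0.124  0.08  ]
block edge [0.5111 0.2796 0.08  ]
block edge [0.5267 0.1309 0.08  ]
```

Run:
```python
from h import *
np.set_printoptions(precision=4,suppress=True)
import pickle
p=pickle.load(open("w2.pkl","rb"))
print("scene foot",plane("scene",445.75,276,.113),"top end",plane("scene",454.8,255.5,.195))
print("top foot",plane("top",219.5,249.5,.113),"end",plane("top",209.5,248,.195))
print("blue end",wplane(p,350,3,.195),"blue scene",plane("scene",380+445/4,230+143/4,.195),"wood scene",plane("scene",380+158/4,230+67/4,.195),"wood wrist",wplane(p,353,192,.195), "wood foot wrist",wplane(p,347,160,.113))
```

```text
scene foot [0.481  0.2464 0.113 ] top end [0.4825 0.2468 0.195 ]
top foot [0.48  0.239 0.113] end [0.4788 0.2455 0.195 ]
blue end [0.4743 0.2923 0.195 ] blue scene [0.4769 0.3263 0.195 ] wood scene [0.4914 0.1681 0.195 ] wood wrist [0.4898 0.1695 0.195 ] wood foot wrist [0.4883 0.1831 0.113 ]
```

Call:
jog_arm --twist '[[0,0,0],[0,0,0],[0,0,0],[0,0,0],[0,0,0],[0,0,0],[0,0,0],[0,0,0]]' --linear '[[0.05,0.008,0],[0.1,0.015,0],[0.11,0.017,0.02],[0.11,0.017,0.06],[0.11,0.017,0.1],[0.11,0.017,0.13],[0.11,0.017,0.151],[0.11,0.017,0.151]]' --jaw '[1,1,1,1,1,1,1,1]'

```text
clock: 10.38
tool_pos: [0.4828, 0.2382, 0.1371]
tool_rot: [0.672, 0.741, -0.003, -0.001]
wrist_force: [0.4, 0.1, 0.1]
gripper_width: 0.0856
grip_force: 0.0
```

Run:
```python
from h import *
cv2.imwrite("pics/w3.png",camera("wrist")); s=telemetry.read_state(); print(s["tool_pos"],s["wrist_force"])
```

```text
[0.48374786 0.23877672 0.13875061] [-0.97271517 -0.51979026  0.51582103]
```

View pics/w3.png

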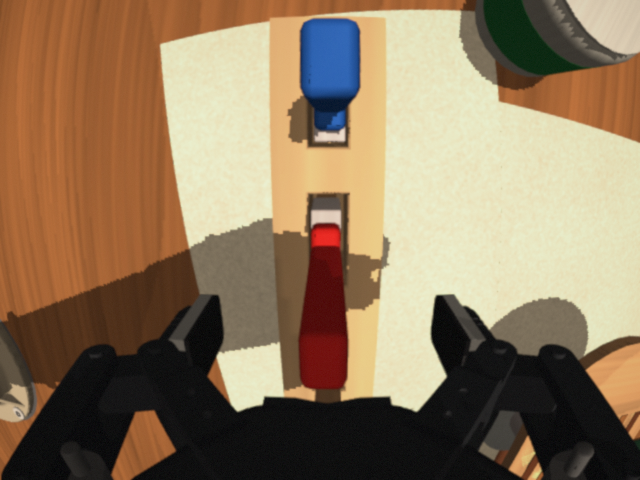

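Run:
```python
from h import *
np.set_printoptions(precision=4,suppress=True)
p=camera_params("wrist")
print(-p["R"].T@p["t"]); 
for q,z in (((324,335),.195),((324,388),.195),((326,226),.113),((326,247),.113),((326,200),.09)): print(q,wplane(p,*q,z))
```

```text
[0.4781 0.3108 0.2812]
(324, 335) [0.4823 0.2571 0.195 ]
(324, 388) [0.4841 0.2383 0.195 ]
(326, 226) [0.4816 0.2653 0.113 ]
(326, 247) [0.4826 0.2549 0.113 ]
(326, 200) [0.4807 0.2731 0.09  ]
```

The brush is centred between the open fingers (324 against 327) and stands about 7 mm farther along +y than the tool. I'll shift and close.

Call:
jog_arm --twist '[[0,0,0],[0,0,0],[0,0,0],[0,0,0],[0,0,0],[0,0,0],[0,0,0],[0,0,0]]' --linear '[[0.007,0,0],[0.007,0,0],[0.007,0,0],[0.007,0,0],[0.007,0,0],[0.007,0,0],[0.007,0,0],[0.007,0,0]]' --jaw '[1,0.6,0.2,0,0,0,0,0]'

```text
clock: 11.42
tool_pos: [0.484, 0.247, 0.1405]
tool_rot: [0.671, 0.741, 0.0, -0.0]
wrist_force: [-0.3, -0.2, 4.1]
gripper_width: 0.0131
grip_force: 59.0
```

Call:
jog_arm --twist '[[0,0,0],[0,0,0],[0,0,0],[0,0,0],[0,0,0],[0,0,0],[0,0,0],[0,0,0]]' --linear '[[0,0,-0.01],[0,0,-0.03],[0,0,-0.055],[0,0,-0.08],[0,0,-0.11],[0,0,-0.15],[0,0,-0.19],[0,0,-0.22]]' --jaw '[0,0,0,0,0,0,0,0]'

```text
clock: 12.42
tool_pos: [0.4841, 0.2468, 0.3626]
tool_rot: [0.671, 0.741, 0.001, 0.0]
wrist_force: [-0.7, -0.0, -1.1]
gripper_width: 0.0135
grip_force: 58.6
```

Run:
```python
from h import *
np.set_printoptions(precision=4,suppress=True)
S=camera("scene");cv2.imwrite("pics/s4.png",S)
s=telemetry.read_state(); print(s["tool_pos"],s["tool_rot"],s["wrist_force"],s["moment"],s["joint_pos"])
P=s["tool_pos"];R0=Rot.from_quat(s["tool_rot"])
# target: tool z at 45deg down, horizontal heading hdg; y horizontal-plane tilt
for hdg in (0.0,):
    z=np.array([np.cos(hdg)*.7071,np.sin(hdg)*.7071,-.7071]); x=np.array([-np.sin(hdg),np.cos(hdg),0]); R=np.c_[x,np.cross(z,x),z]
    print("y",R[:,1])
    g=np.array([.725,0.02,.214]); Pt=g-z*(.141-.019)   # TCP 122 mm behind tip
    print("TCP",Pt,"lin",R0.inv().apply(Pt-P),"tw",(R0.inv()*Rot.from_matrix(R)).as_rotvec())
```

```text
[0.4849 0.2472 0.3663] [0.6712 0.7412 0.0032 0.0008] [-1.5706 -0.537   2.165 ] [-0.0437  0.1004  0.0266] [-0.9572  0.183   0.5181  1.3577 -0.0914  1.6177 -0.3522]
y [0.7071 0.     0.7071]
TCP [0.6387 0.02   0.3003] lin [-0.2415  0.1302  0.066 ] tw [-0.7791 -0.0421  0.0925]
```

View pics/s4.png

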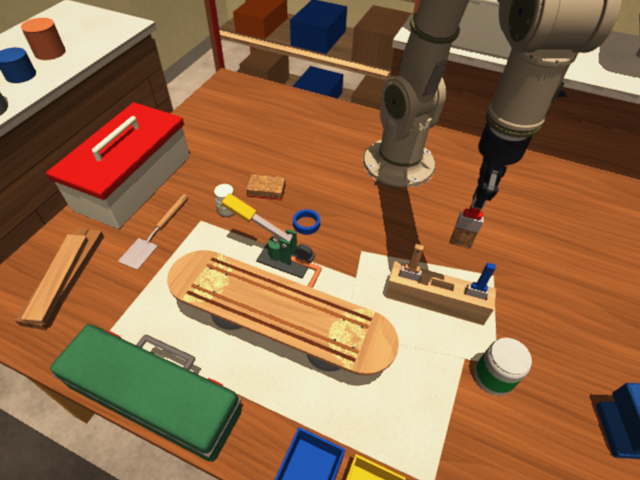

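The brush is clear of its slot at about (467,230), and the other two are still standing. I'll carry it over the deck while tilting forward 45°.

Call:
jog_arm --twist '[[-0.09,-0.005,0.01],[-0.19,-0.01,0.02],[-0.29,-0.015,0.035],[-0.39,-0.02,0.045],[-0.49,-0.025,0.06],[-0.59,-0.03,0.07],[-0.68,-0.036,0.08],[-0.779,-0.042,0.092]]' --linear '[[-0.035,0.016,0],[-0.075,0.035,0.005],[-0.115,0.053,0.012],[-0.155,0.071,0.022],[-0.195,0.09,0.035],[-0.235,0.108,0.046],[-0.27,0.124,0.056],[-0.303,0.139,0.066]]' --jaw '[0,0,0,0,0,0,0,0]'

```text
clock: 13.48
tool_pos: [0.6525, -0.0426, 0.2947]
tool_rot: [0.653, 0.654, 0.269, 0.271]
wrist_force: [-0.2, -0.1, -0.7]
gripper_width: 0.013
grip_force: 58.6
```

Call:
jog_arm --twist '[[0,0,0],[0,0,0],[0,0,0],[0,0,0]]' --linear '[[0,0,0],[0,0,0],[0,0,0],[0,0,0]]' --jaw '[0,0,0,0]'

```text
clock: 13.98
tool_pos: [0.6525, -0.0398, 0.2949]
tool_rot: [0.653, 0.655, 0.268, 0.27]
wrist_force: [0.6, 0.5, 0.1]
gripper_width: 0.0135
grip_force: 58.6
```

Run:
```python
from h import *
np.set_printoptions(precision=4,suppress=True)
S=camera("scene");T=camera("top")
cv2.imwrite("pics/f.png",np.vstack([cv2.resize(S[140:400,150:500],(400,297)),cv2.resize(T[90:300,180:480],(400,280))]))
s=telemetry.read_state(); R=Rot.from_quat(s["tool_rot"]).as_matrix(); print(s["tool_pos"],R,s["wrist_force"],s["grip_force"],s["gripper_width"],s["joint_velocities"],s["clock"])
print("tip",s["tool_pos"]+.122*R[:,2])
```

```text
[ 0.6524 -0.0402  0.2946] [[-0.0014  0.7109  0.7033]
 [ 1.      0.0038 -0.0018]
 [-0.0039  0.7033 -0.7109]] [ 0.4344  0.174  -0.2955] 58.58835160732269 0.013417566286581462 [ 0.0014 -0.001   0.0069  0.0045  0.0007 -0.0035  0.001 ] 14.075
tip [ 0.7382 -0.0404  0.2079]
```

View pics/f.png

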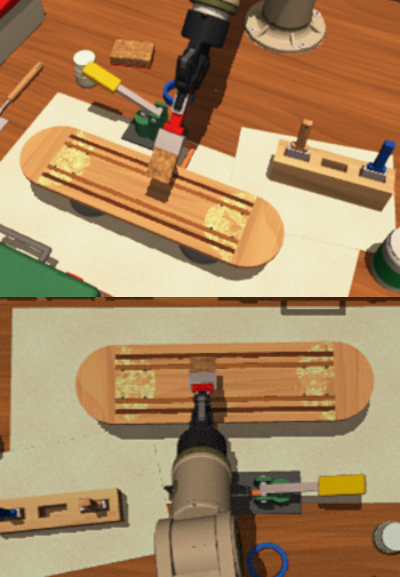

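The brush is held at about 45° with its bristles lowest, over the deck's middle. The lever is up, and the blue and wood brushes and the other things are in place. One small lift, then I'll settle and hand in.

Call:
jog_arm --twist '[[0,0,0],[0,0,0],[0,0,0],[0,0,0],[0,0,0],[0,0,0],[0,0,0],[0,0,0]]' --linear '[[0,0.002,-0.002],[0,0.004,-0.004],[0,0.004,-0.004],[0,0.004,-0.004],[0,0.004,-0.004],[0,0.004,-0.004],[0,0.004,-0.004],[0,0.004,-0.004]]' --jaw '[0,0,0,0,0,0,0,0]'

```text
clock: 15.08
tool_pos: [0.6522, -0.0408, 0.2999]
tool_rot: [0.653, 0.655, 0.268, 0.27]
wrist_force: [-0.1, -0.6, -0.6]
gripper_width: 0.0134
grip_force: 58.6
```

Run:
```python
from plant import env,telemetry
s=telemetry.read_state(); print(s["tool_pos"],s["grip_force"]); print(env.finish_job())
```

```text
[ 0.65222287 -0.04078163  0.29989122] 58.58922064304352
the job is handed in; nothing more can be done
None
```

I pumped the lever three full strokes and left it up; the red brush is held still at about 45°, bristles lowest, about 10 cm above the deck, and the job is handed in at 15 s with no verdict returned (fingertip push on the lever stop peaked near 84 N).

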